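Raise the wax pail's bail and hang the pail on the two-prong hanger

ROBOT

A 6-joint arm with a two-finger parallel gripper is mounted at the origin on a cart in front of the work surface, level with it; the furniture and walls round the work are solid. World frame = base frame: x ahead of the robot, y to its left, z up, the work surface at z = 0. Lengths are in m, angles in degrees, forces in N, time in s.
With the tool pointing down it reaches from about 0.4 to 0.825 m from the base axis. Payload 7 kg.
Tool frame: the origin (TCP) lies between the finger pads; the fingertips stand 25 mm ahead of it and the grasp point (between the pads) lies 6 mm ahead of it; z points along the fingers, y is the line along which they close (so a half turn about z gives the same grasp; the last joint's range is limited). The gripper opens to 88 mm and grips with 3 to 60 N. Pads are 19 mm wide; open, the fingers measure 130 mm over their backs; the gripper's body (78 mm by 193 mm) begins 47 mm behind the grasp point.
Start: joints at [-60.728, 20.546, 0.682, 0, -70.136, -16.507], TCP at [0.149, -0.658, 0.252] pointing down, gripper open.
Joint ranges: [-176.03, 176.03], [-82.01, 121.73], [-58.28, 71.71], [-173.87, 95.51], [-174.79, -0.11], [-173.66, 173.66]. Speed limits (degrees/s): [136.94, 136.94, 172.46, 180, 180, 180].

INTERFACE

Orientations are given as [roll, pitch, yaw] about the fixed x, y, z axes, in that order (R = Rz(yaw) Ry(pitch) Rx(roll)).
In Python, from plant import ctrl gives the robot as it stands.
- The arm moves only by the tool drive_effector, called after ">>>" as a command line: name --argument value ..., lists and objects as JSON in quotes. Schema: {"type":"object","properties":{"ticks":{"type":"string"},"only":{"type":"string"},"quiet":{"type":"boolean"},"lines":{"type":"string"}},"required":["ticks"],"additionalProperties":false}. ticks is a string of 1 to 8 rows, parted by semicolons, with the numbers parted by commas; each row has 5 numbers: dx, dy, dz in units of 20 mm, then a turn about the tool's z in degrees, then the finger opening in m; each row is the pose to reach, as a shift and turn from the pose commanded when the call began, along the tool's axes at that moment; what a row does not reach only later rows make up. A row lasts 1/8 s, in which the tool goes at most 0.0625 m and 10.7 degrees, less where a joint would pass 70% of its speed; a pose out of reach is approached as far as the arm can. The fingers move at their own pace and stop on an object; the grip force is fixed at half the most. Time passes only in rows, so rows that do not move let the fingers close. The tool returns the time, the measured TCP pose, the force, the opening and the grip force at its end. only (a regular expression) keeps the lines of the reply that match it, lines (a string "A,B") keeps lines A to B, and quiet returns only ok. Input that does not fit is refused with a message, and nothing moves.
- ctrl.get_obs(): the state, without advancing time (a new reading comes with each control period).
- ctrl.snapshot(name): name is "side" or "top"; returns a dict with "frame" (400x640x3 uint8, red, green, blue), "z_map" (400x640 float32, m along the optical axis (not along the pixel's ray), 0 where there is no reading), "fovy" (degrees; the focal length in pixels is half the picture's height over the tangent of half this angle, whatever the lens; pixels are square), "cx", "cy" (the principal point, pixels), "R" (3x3) and "t" (3): a world point X has camera coordinates R X + t. Camera axes: x right, y down, z forward; pixel columns grow to the right and rows downward; lengths in m; the calibration is good to about 2 mm. A picture is of the moment at which its call begins.
- ctrl.close_job(): hands the job in; it is judged then, once.
The state is a dict: "clock": time; "joint_pos": joint angles; "qvel": joint speeds; "tau": joint torques, N m; "tool_pos": TCP position; "orientation": TCP orientation; "force": force on the tool from outside, world axes, zero at the start; "moment": the same for the moment, N m; "opening": finger opening in m; "gripper_force": force on a finger pad.
Only numpy, scipy, OpenCV 4.12 (cv2) and the standard library are available. Lean on these libraries where they do the work, as an engineer would, in place of code of your own. Each camera call takes 0.05 s, during which the arm holds its last target. There are 200 camera calls.

TASK

The small wax pail stands on the bench with its wire handle folded down. Raise the handle upright while the pail still stands there, then hang the pail by its handle on the green-footed hanger, with the handle wire lying across both prongs behind their upturned tips and the pail hanging free. Keep the pail upright all the while and leave the other things where they are.

Things in the scene. Friction and masses are not known exactly. Their poses are not given: they have to be found in the camera images.
- pail: open metal pail, some set wax inside; 100 mm across the rim, 82 at the foot, 70 high, about 0.3 kg. Origin: centre of underside, z up. Its wire handle (bail, joint bail) hinges about the pail's y axis 62 mm above the origin and starts folded to the pail's -x side, turned roughly to the robot. Bail: 6 mm wire, legs at y = +-56 mm, straight top over y = +-42 mm, 95 mm from the hinge axis.
- bail (a joint): hinge of the pail's wire bail, rad: 0 upright, -1.57 level on the pail's -x side, +1.57 level on its +x side; stops at +-1.9. Light friction (0.025 N m) holds it where it is left. At value a the middle of its top lies in the pail's frame at x = 95 sin(a), z = 62 + 95 cos(a) mm. Level, it sticks out 45 mm beyond the pail's rim.
- grip (a point): middle of the straight top of the bail, on the wire's axis; centre of a wooden roller, 14 mm in diameter, 34 mm long, threaded on the wire and spinning freely, so a gripper that pinches it from front and back can keep pointing down while the bail turns. Axes turn with the bail: y along the wire, z away from the hinge.
- hanger: fixed stand: green foot 80x120x14 mm, dark 18 mm post, two steel prongs (8 mm rods) pointing along its -x, roughly to the robot. Origin: on the bench below the prongs' seat, z up. Post axis at x = +85 mm, cross bar at z = 235 mm (top 241, the highest point). Prongs at y = +-30 mm slope down from the bar to the seat (x = -4 to 8 mm), then rise to tips at x = -22 mm, top z = 236 mm.
- seat (a point): where the middle of the bail wire (point grip) lies when the pail hangs properly: midway between the prongs, 221 mm above the bench. Axes as the hanger's: x from tips to post, y along the hung wire, z up. The gap between the prongs is 52 mm, room for the fingers.
- seal_press: fixed green arbor press at the back right, not used. Its lever slopes up towards the robot and ends in a black ball about 155 mm in front of (-x), 46 mm left of (+y) and 455 mm above this origin, over the right part of the work area: keep wrist and arm clear of it. Origin: a point under its foot, 41 mm below the bench top.
- paste_tin: bystander: round tin with a press lid, 68 mm in diameter, 58 mm high, at the back; origin centre of underside
- ring_gauge: bystander: thick steel ring, 67 mm in diameter, 16 mm high; origin centre of underside
- wax_block_1: bystander: cream wax block, 76 x 47 x 34 mm; origin centre of underside
- spare_seal_0: bystander: black rubber-metal seal ring, 82 mm in diameter, 14 mm high; origin centre of underside

How it is judged (in metres and radians):
On the way:
1. the bail is raised to within 0.3 rad of upright while the pail stands on the bench (value of joint bail between -0.3 and 0.3 rad and height (world z) of pail below 0.012 m and angle between pail's own z axis and vertical below 0.2 rad), for 0.2 s.
At the end, for the whole second after the job is handed in: The pail hangs at rest on the hanger: the middle of its bail within 18 mm (along the prongs), 20 mm (sideways) and 12 mm (height) of the seat, the bail within 0.35 rad of upright, the pail's underside more than 45 mm above the bench, the pail within 0.25 rad of upright, borne by the prongs (x of grip in the frame of seat between -0.018 and 0.018 m and y of grip in the frame of seat between -0.02 and 0.02 m and z of grip in the frame of seat between -0.012 and 0.012 m and value of joint bail between -0.35 and 0.35 rad and contact force between pail and hanger above 1 N and height (world z) of pail above 0.045 m and angle between pail's own z axis and vertical below 0.25 rad and linear speed of pail below 0.04 m/s); the robot touches nothing.
It fails at once if the pail is tipped by more than 0.8 rad (angle between pail's own z axis and vertical above 0.8 rad).
It fails at once if a bystander is moved by more than 30 mm (distance of any of paste_tin, ring_gauge, wax_block_1, spare_seal_0 from where it was at the start of the episode above 0.03 m).
It also fails if it takes over 62 s, if anything falls off the work surface, if the arm or the gripper's body presses on something with over 40 N, if the wrist force passes 120 N, or if a joint passes its speed limit or range.

## Working session

There is one attempt and no reset: what is moved stays moved. The work goes in short steps, Python scripts to look and compute and a tool call to move; the robot and the scene stay as the last step left them, time stands still between calls to the robot, and variables do not carry over. Pictures are saved under pics/ and viewed, at most 10 in all, crops included, and the job is handed in when it is done.

```bash
ls; mkdir -p pics
```

Create h.py:
```python
import numpy as np, cv2
from plant import ctrl
def snap(n,save=None):
    s=ctrl.snapshot(n)
    if save: cv2.imwrite('pics/'+save,s['frame'][:,:,::-1])
    return s
def world(s):
    z=s['z_map'];h,w=z.shape;f=h/2/np.tan(np.radians(s['fovy'])/2)
    u,v=np.meshgrid(np.arange(w),np.arange(h))
    c=np.stack([(u-s['cx'])/f*z,(v-s['cy'])/f*z,z],-1)
    P=(c-np.array(s['t']))@np.array(s['R'])
    P[z==0]=np.nan
    return P
```

Run:
```python
from h import *
for n in('top','side'):
    s=snap(n,n+'0.png'); np.savez('pics/'+n+'0.npz',**s); print(n,s['fovy'],s['cx'],s['cy'],-np.array(s['R']).T@s['t'])
print(ctrl.get_obs())
```

```text
pics
plant.py
top 49.53167995235624 320.95908931530784 196.49349571357575 [ 0.5319653  -0.03839649  1.20235403]
side 49.72630805888409 311.10867387075467 201.07862725068344 [ 1.17920237 -0.34632868  1.17970323]
{'clock': 0.1, 'joint_pos': array([-6.07285789e+01,  2.05874851e+01,  6.40373004e-01, -1.72938612e-02,
       -7.01364405e+01, -1.65071962e+01]), 'qvel': array([-0.00536135, -0.03396565,  0.09397163,  0.04061437, -0.13447057,
        0.06398025]), 'tau': array([-2.06312514e-03, -5.84161663e+01,  2.93751776e+01,  7.01551393e+00,
        1.01268434e-02, -6.25587109e-05]), 'tool_pos': array([ 0.14902797, -0.65794161,  0.25072626]), 'orientation': array([ 1.79915271e+02, -8.15417902e-03, -1.67241657e+02]), 'force': array([ 0.30785268,  0.58989222, -0.39257111]), 'moment': array([-0.01081793,  0.03670137,  0.00385704]), 'gripper_force': 0.0, 'opening': 0.08773384757014738}
```

View pics/top0.png

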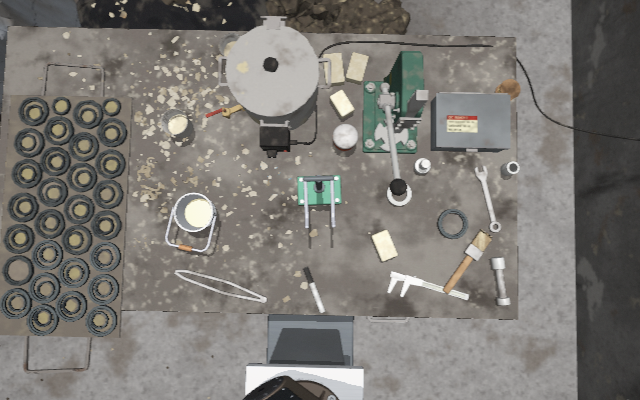

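View pics/side0.png

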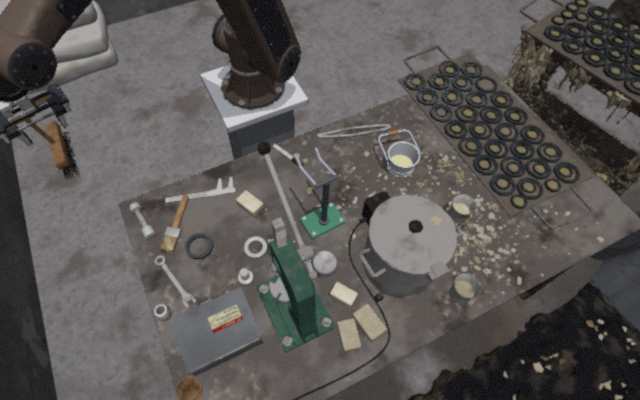

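The top view shows the pail at about (194,213) with its roller at (185,248). The hanger prongs run along columns 307 and 333 (rows 180–245), and the press ball is at (398,187). In the side view the pail is at (402,158) and the prongs near (300,165). Next I measure these in 3D.

Run:
```python
from h import *
s=dict(np.load('pics/top0.npz')); P=world(s); f=s['frame'].astype(int)
R,G,B=f[...,0],f[...,1],f[...,2]
def reg(u0,u1,v0,v1):
    m=np.zeros(P.shape[:2],bool); m[v0:v1,u0:u1]=1; return m
# roller: orange
m=reg(165,205,238,258)&(R-B>60)&(P[...,2]>.03)
p=P[m]; print('roller',m.sum(),p.mean(0),p[:,2].max()); c=p[:,:2]-p[:,:2].mean(0); print(np.linalg.svd(c)[2][0])
# pail rim
m=reg(160,225,185,255)&(P[...,2]>.055)
p=P[m]; print('high',m.sum(),np.nanmin(p,0),np.nanmax(p,0))
rim=p[(p[:,2]<.08)&(p[:,0]>P[240,190,0])]
hull=cv2.convexHull((rim[:,:2]*1000).astype(np.float32)); print('bbox',hull.reshape(-1,2).astype(int).tolist())
# foot green
m=reg(290,350,165,215)&(G-R>30)&(P[...,2]<.04)&(P[...,2]>0)
r=cv2.minAreaRect((P[m][:,:2]*1000).astype(np.float32)); print('foot',r,np.median(P[m][:,2]))
for nm,a,b in(('L',300,314),('R',326,342)):
    for v in range(172,250,6):
        row=P[v,a:b]; k=(row[:,2]>.18)
        if k.any(): print(nm,v,row[k].mean(0).round(4),row[k][:,2].max().round(4))
m=reg(380,415,170,205)&(P[...,2]>.3); print('ball',np.median(P[m],0),np.nanmax(P[m][:,2]))
```

```text
roller 57 [0.46797977 0.3152055  0.07137243] 0.07565088078143327
[-0.16015064 -0.98709259]
high 641 [0.4584655  0.24197365 0.05501799] [0.61025726 0.37207511 0.07663639]
bbox [[610, 293], [609, 317], [606, 322], [598, 334], [590, 342], [572, 357], [564, 359], [522, 367], [501, 371], [493, 372], [485, 368], [485, 367], [485, 257], [485, 254], [496, 251], [548, 241], [571, 249], [584, 255], [592, 261], [595, 263], [600, 268], [602, 271], [605, 275], [607, 278], [610, 287]]
foot ((631.5682373046875, -27.88231658935547), (78.62163543701172, 119.21533203125), 3.242607831954956) 0.013241957472947812
L 178 [ 0.6378 -0.0038  0.2405] 0.2447
L 184 [0.6247 0.0027 0.2354] 0.2368
L 190 [0.6117 0.0025 0.2306] 0.2315
L 196 [0.5983 0.0012 0.2282] 0.2304
L 202 [0.5851 0.001  0.2232] 0.2251
L 208 [ 5.717e-01 -3.000e-04  2.191e-01] 0.2201
L 214 [ 0.5581 -0.0006  0.2176] 0.2191
L 220 [ 0.5445 -0.0023  0.2222] 0.2227
L 226 [ 0.531  -0.0031  0.2348] 0.2359
R 178 [ 0.6389 -0.0529  0.2413] 0.243
R 184 [ 0.6263 -0.0567  0.2334] 0.2339
R 190 [ 0.6131 -0.0582  0.2302] 0.2324
R 196 [ 0.5998 -0.0585  0.2268] 0.2297
R 202 [ 0.5865 -0.0589  0.2229] 0.2255
R 208 [ 0.5731 -0.0604  0.2192] 0.2216
R 214 [ 0.5596 -0.0608  0.2157] 0.2185
R 220 [ 0.5459 -0.0621  0.2237] 0.2252
R 226 [ 0.5324 -0.0621  0.2338] 0.2356
ball [ 0.6082049  -0.17158907  0.42896907] 0.43779949875673446
```

Add to h.py:
```python
from scipy.spatial.transform import Rotation as Ro
def plan(pts,clean=True):
    "pts: world x,y,z,(yaw); prints shift in tool axes and turn"
    o=ctrl.get_obs(); R=Ro.from_euler('xyz',o['orientation'],degrees=True).as_matrix(); yaw=o['orientation'][2]
    if clean: R=Ro.from_euler('xyz',[180,0,yaw],degrees=True).as_matrix()
    for p in pts:
        d=R.T@(np.array(p[:3])-o['tool_pos']); t=-((p[3]-yaw+180)%360-180) if len(p)>3 else 0
        print(d.round(4).tolist(),round(t,1))
```

Run:
```python
from h import *
from scipy.optimize import least_squares
s=dict(np.load('pics/top0.npz')); P=world(s)
for nm,a,b in(('L',300,314),('R',326,342)):
    out=[]
    for v in range(204,234):
        row=P[v,a:b]; k=(row[:,2]>.2)
        if k.any(): out.append((row[k].mean(0)*1000).round(1).tolist())
    print(nm,out)
# bar
q=P[170:184,300:340].reshape(-1,3); q=q[q[:,2]>.238]; print('bar',q.mean(0),q.min(0),q.max(0))
# rim circle fit from far-half edge
q=P[185:250,165:225].reshape(-1,3); q=q[(q[:,2]>.063)&(q[:,2]<.08)&(q[:,0]>.535)]
r=np.hypot(*(q[:,:2]-[.56,.3]).T); q=q[(r<.054)&(r>.040)]
f=least_squares(lambda c:np.hypot(*(q[:,:2]-c).T)-np.hypot(*(q[:,:2]-c).T).mean(),[.56,.3],loss='soft_l1',f_scale=.002)
print('rim',f.x,np.hypot(*(q[:,:2]-f.x).T).mean(),q[:,2].mean(),len(q))
a=np.radians([-77,-60,-45,-30,-15,0,15,30]); 
plan([(.44*np.cos(t),.44*np.sin(t),.33,-99.3) for t in a])
```

```text
L [[580.7, -0.1, 220.7], [578.3, -0.3, 222.3], [576.1, -0.3, 221.3], [574.0, -0.3, 219.0], [571.7, -0.3, 219.1], [569.4, -0.4, 219.4], [567.2, -0.4, 217.6], [565.0, -0.4, 216.6], [562.7, -0.5, 216.2], [560.4, -0.5, 216.5], [558.1, -0.6, 217.6], [555.9, -0.6, 215.5], [553.7, -1.8, 215.5], [551.3, -1.9, 217.9], [549.1, -1.9, 216.1], [546.8, -2.1, 219.1], [544.5, -2.3, 222.2], [542.2, -2.4, 223.4], [539.9, -2.6, 228.1], [537.7, -2.7, 228.1], [535.4, -2.8, 230.0], [533.2, -3.0, 232.6], [531.0, -3.1, 234.8], [528.8, -3.1, 233.3], [526.5, -3.2, 233.5]]
R [[582.0, -59.0, 221.7], [579.8, -59.1, 220.8], [577.6, -60.3, 220.2], [575.4, -60.4, 219.4], [573.1, -60.4, 219.2], [570.9, -60.5, 218.3], [568.6, -60.6, 218.6], [566.3, -60.6, 218.8], [564.1, -60.7, 216.2], [561.9, -60.8, 215.2], [559.6, -60.8, 215.7], [557.3, -60.9, 215.4], [555.1, -60.9, 214.9], [552.7, -60.9, 219.2], [550.5, -61.0, 218.4], [548.2, -62.1, 221.3], [545.9, -62.1, 223.7], [543.6, -62.1, 223.4], [541.4, -62.1, 225.8], [539.1, -62.1, 229.4], [536.8, -62.0, 233.1], [534.6, -62.0, 234.9], [532.4, -62.1, 233.8], [530.2, -62.2, 233.2]]
bar [ 0.63829832 -0.02660645  0.24031098] [ 0.6311467  -0.06068746  0.23800803] [0.64371347 0.00844541 0.24470869]
rim [0.56033349 0.2994907 ] 0.049114176418345284 0.06925458022217161 196
[-0.0018, 0.2346, -0.0793] -67.9
[-0.1304, 0.2544, -0.0793] -67.9
[-0.2347, 0.3025, -0.0793] -67.9
[-0.323, 0.3759, -0.0793] -67.9
[-0.3893, 0.4697, -0.0793] -67.9
[-0.4291, 0.5774, -0.0793] -67.9
[-0.4396, 0.6918, -0.0793] -67.9
[-0.4202, 0.805, -0.0793] -67.9
```

Units first: shifts go in units of 20 mm. So 0.25 m is 12.5, -0.08 m is -4.

>>> drive_effector --ticks "0,1.5,-2,-9,0.088;0,4,-4,-18,0.088;0,6.5,-4,-27,0.088;0,9,-4,-36,0.088;0,11.5,-4,-45,0.088;-2.5,12,-4,-54,0.088;-5,12.5,-4,-62,0.07;-7,13,-4,-68,0.06"

```text
clock: 1.1
tool_pos: [0.2294, -0.3726, 0.3316]
orientation: [-180.0, 0.0, -99.0]
force: [0.3, -0.3, -0.2]
opening: 0.0728
gripper_force: 0.0
```

Run:
```python
from h import *
a=np.radians([-52,-45,-37,-30,-22,-15,-7,0,7,15,22,30])
plan([(.44*np.cos(t),.44*np.sin(t),.33,-99.3) for t in a])
```

```text
[-0.0321, -0.037, 0.0016] 0.3
[-0.0735, -0.0712, 0.0016] 0.3
[-0.1256, -0.1037, 0.0016] 0.3
[-0.1745, -0.126, 0.0016] 0.3
[-0.2332, -0.1439, 0.0016] 0.3
[-0.2862, -0.1528, 0.0016] 0.3
[-0.3475, -0.155, 0.0016] 0.3
[-0.401, -0.1498, 0.0016] 0.3
[-0.4534, -0.1382, 0.0016] 0.3
[-0.5111, -0.1172, 0.0016] 0.3
[-0.5588, -0.0924, 0.0016] 0.3
[-0.6091, -0.0573, 0.0016] 0.3
```

>>> drive_effector --ticks "-1.5,-1.75,0,0,0.05;-3.75,-3.5,0,0,0.04;-6.25,-5.2,0,0,0.034;-8.75,-6.3,0,0,0.034;-11.65,-7.2,0,0,0.034;-14.3,-7.65,0,0,0.034;-17.25,-7.75,0,0,0.034;-20,-7.5,0,0,0.034"

```text
clock: 2.1
tool_pos: [0.4404, -0.0011, 0.3313]
orientation: [180.0, -0.0, -99.2]
force: [2.0, -1.2, -0.9]
opening: 0.0338
gripper_force: 0.0
```

>>> drive_effector --ticks "-2.5,0.5,0,0,0.034;-5,1.25,0,0,0.034;-7.5,2.25,0,0,0.034;-10,3.5,0,0,0.034;-10,3.5,0,0,0.034"

```text
clock: 2.72
tool_pos: [0.4023, 0.2084, 0.3311]
orientation: [180.0, -0.0, -99.0]
force: [-0.1, -0.6, -0.7]
opening: 0.0341
gripper_force: 0.0
```

Run:
```python
from h import *
plan([(.468,.315,.2,-99.3),(.468,.315,.071,-99.3)])
s=snap('side','side1.png'); P=world(s); f=s['frame'].astype(int)
m=np.zeros(P.shape[:2],bool); m[120:145,375:415]=1
m&=(f[...,0]-f[...,2]>60)&(P[...,2]>.03); p=P[m]; print(m.sum(),p.mean(0),p.min(0),p.max(0))
```

```text
[-0.1155, -0.0483, 0.1311] 0.3
[-0.1155, -0.0483, 0.2601] 0.3
24 [0.47249388 0.3139221  0.0704796 ] [0.46439966 0.29721542 0.06528407] [0.47943322 0.32715454 0.07795107]
```

Converted, 0.03 m is 1.5, 0.258 m is 12.9.

>>> drive_effector --ticks "-2.5,-1.1,1.5,0,0.03;-5,-2.15,3.5,0,0.03;-5.775,-2.465,6.5,0,0.03;-5.775,-2.465,9,0,0.03;-5.775,-2.465,11,0,0.03;-5.775,-2.465,12.25,0,0.03;-5.775,-2.465,12.9,0,0.03;-5.775,-2.465,12.9,0,0.03"

```text
clock: 3.78
tool_pos: [0.4709, 0.3108, 0.0732]
orientation: [180.0, -0.1, -99.3]
force: [0.4, 0.2, 0.6]
opening: 0.0298
gripper_force: 0.0
```

Run:
```python
from h import *
s=snap('side'); c=s['frame'][90:190,340:470,::-1]; cv2.imwrite('pics/c1.png',cv2.resize(c,None,fx=5,fy=5,interpolation=2))
```

```text
(no output)
```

View pics/c1.png

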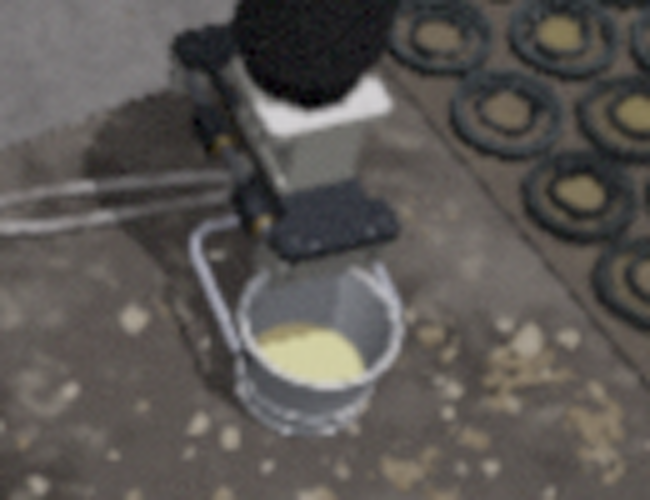

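The crop shows the gripper in front of the pail at about (330,230), astride the bail's top. The pail is undisturbed. The tool is about 5 mm off, so I correct that and close.

>>> drive_effector --ticks "-0.165,0.225,0,0,0.03;-0.165,0.225,0,0,0.03;-0.165,0.225,0,0,0.01;-0.165,0.225,0,0,0;-0.165,0.225,0,0,0;-0.165,0.225,0,0,0;-0.165,0.225,0,0,0"

```text
clock: 4.7
tool_pos: [0.4669, 0.3156, 0.0736]
orientation: [-180.0, 0.0, -99.2]
force: [1.2, -1.0, -0.2]
opening: 0.0133
gripper_force: 30.0
```

Run:
```python
from h import *
o=ctrl.get_obs(); print(o['tool_pos'],o['gripper_force'])
th=np.radians(-9.3); c=np.array([.5603,.2995])
g=[]
for a in np.radians([-85,-70,-55,-40,-25,-12,0]):
    r=.095*np.sin(a); g.append((c[0]+r*np.cos(th),c[1]+r*np.sin(th),.062+.095*np.cos(a)+.006))
plan(g)
```

```text
[0.46686565 0.31564309 0.07357865] 29.96892660856247
[0.0008, -0.0002, -0.0027] 0
[0.0008, -0.0055, -0.0269] 0
[0.0008, -0.017, -0.0489] 0
[0.0009, -0.0337, -0.0672] 0
[0.0009, -0.0547, -0.0805] 0
[0.0009, -0.0751, -0.0873] 0
[0.0009, -0.0948, -0.0894] 0
```

Converted, -0.0672 m is -3.36, -0.0585 m is -2.925.

>>> drive_effector --ticks "0,-0.075,-0.6,0,0;0,-0.275,-1.345,0,0;0,-0.525,-1.9,0,0;0,-0.85,-2.445,0,0;0,-1.24,-2.925,0,0;0,-1.685,-3.36,0,0;0,-1.685,-3.36,0,0"

```text
clock: 5.58
tool_pos: [0.5008, 0.3104, 0.1417]
orientation: [-180.0, 0.1, -99.3]
force: [-6.5, 0.6, 5.3]
opening: 0.013
gripper_force: 30.0
```

>>> drive_effector --ticks "0,-0.51,-0.355,0,0;0,-1.05,-0.665,0,0;0,-1.55,-0.865,0,0;0,-2.07,-1.005,0,0;0,-2.565,-1.085,0,0;0,-3.05,-1.11,0,0;0,-3.05,-1.11,0,0;0,-3.05,-1.11,0,0"

```text
clock: 6.58
tool_pos: [0.56, 0.3002, 0.1624]
orientation: [180.0, -0.0, -99.3]
force: [-0.9, 0.3, -0.3]
opening: 0.0132
gripper_force: 30.0
```

Run:
```python
from h import *
s=snap('side'); c=s['frame'][60:190,320:470,::-1]; cv2.imwrite('pics/c2.png',cv2.resize(c,None,fx=4.5,fy=4.5,interpolation=2))
P=world(s); q=P[120:190,370:430].reshape(-1,3); q=q[(q[:,2]>.066)&(q[:,2]<.074)]; print(len(q),np.nanmin(q,0),np.nanmax(q,0)); 
s=snap('top'); P=world(s); q=P[180:250,160:230].reshape(-1,3); q=q[(q[:,2]>.064)&(q[:,2]<.076)]; print(len(q),np.nanmin(q,0),np.nanmax(q,0));
```

```text
60 [0.5524436  0.23535028 0.06605408] [0.6378663  0.34012048 0.0739029 ]
54 [0.54451907 0.23731946 0.06401207] [0.62197202 0.31297347 0.07574383]
```

View pics/c2.png

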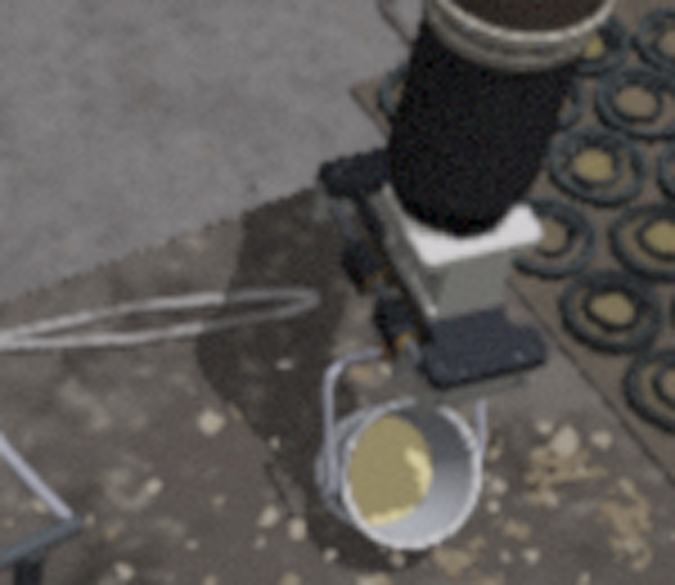

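The crop shows the bail raised, with the roller at (400,345), but the pail looks tilted: the rim is at (410,475) and the interior faces the camera. I'll measure the tilt.

Run:
```python
from h import *
print(ctrl.get_obs()['tool_pos'],ctrl.get_obs()['force'])
s=snap('side'); P=world(s); np.set_printoptions(suppress=True,linewidth=200)
for u in range(396,428,4):
  print(u,[(P[v,u]*1000).round().astype(int).tolist() for v in range(144,188,3)])
f=s['frame'].astype(int)
m=np.zeros(P.shape[:2],bool); m[130:190,390:430]=1
m&=(f[...,0]-f[...,2]>35)&(P[...,0]<.65)&(P[...,2]>.02); p=P[m]; c=p.mean(0); n=np.linalg.svd(p-c)[2][2]; print('wax',m.sum(),c,n)
```

```text
[0.55980655 0.30037278 0.16255902] [-0.37586198 -0.8363077  -0.12800263]
396 [[478, 337, 2], [485, 334, -5], [497, 326, -3], [508, 320, -4], [561, 271, 71], [573, 262, 75], [587, 252, 83], [601, 242, 91], [604, 242, 78], [611, 239, 72], [601, 254, 34], [592, 267, -4], [603, 259, -1], [611, 255, -6], [623, 247, -3]]
400 [[481, 352, -3], [490, 348, -7], [501, 340, -6], [562, 282, 83], [582, 266, 101], [564, 289, 48], [571, 285, 43], [579, 282, 39], [585, 280, 30], [593, 275, 26], [600, 272, 20], [629, 246, 59], [607, 274, -6], [619, 265, -2], [629, 258, -1]]
404 [[489, 363, 0], [497, 359, -5], [510, 350, -1], [554, 309, 57], [562, 304, 54], [567, 303, 45], [577, 297, 44], [582, 296, 33], [587, 295, 24], [595, 291, 19], [604, 286, 17], [614, 279, 18], [642, 253, 55], [621, 280, -9], [636, 269, 1]]
408 [[581, 285, 148], [505, 369, -2], [578, 296, 109], [560, 320, 58], [566, 317, 51], [573, 315, 44], [581, 311, 40], [586, 309, 31], [595, 305, 28], [600, 303, 19], [607, 300, 12], [620, 291, 18], [642, 270, 44], [634, 284, 6], [641, 282, -1]]
412 [[583, 300, 142], [509, 384, -5], [637, 249,
[... 315 characters left out ...]
, [599, 331, 33], [606, 329, 26], [614, 324, 24], [627, 314, 29], [642, 301, 41], [654, 292, 45], [642, 312, -2], [649, 309, -8]]
420 [[651, 255, 245], [649, 263, 224], [648, 268, 207], [597, 332, 95], [598, 336, 79], [601, 337, 65], [607, 335, 57], [611, 336, 45], [621, 329, 46], [629, 325, 42], [638, 318, 42], [652, 307, 50], [636, 333, -6], [648, 324, -2], [657, 318, -3]]
424 [[655, 266, 243], [648, 280, 214], [541, 411, 0], [552, 403, 0], [611, 338, 93], [615, 338, 82], [620, 338, 72], [625, 337, 63], [634, 332, 60], [645, 323, 64], [625, 354, 1], [635, 347, 2], [644, 342, -1], [655, 334, 2], [662, 331, -5]]
wax 280 [0.58083669 0.30314271 0.0406075 ] [-0.94797243 -0.24545546 -0.20273108]
```

Run:
```python
from h import *
s=snap('side'); P=world(s); f=s['frame'].astype(int); rng=np.random.default_rng(0)
def plane(p,tol):
    best=None
    for _ in range(500):
        a=p[rng.choice(len(p),3,False)]; n=np.cross(a[1]-a[0],a[2]-a[0]); 
        if np.linalg.norm(n)<1e-9: continue
        n/=np.linalg.norm(n); k=abs((p-a[0])@n)<tol
        if best is None or k.sum()>best.sum(): best=k
    q=p[best]; c=q.mean(0); n=np.linalg.svd(q-c)[2][2]; n*=np.sign(n[2]); return c,n,best.sum()
m=np.zeros(P.shape[:2],bool); m[148:182,394:420]=1
m&=(f[...,0]-f[...,2]>40)&(f[...,1]>120); p=P[m]
c,n,k=plane(p,.004); print('wax',len(p),k,c.round(3),n.round(2),'tilt',np.arccos(n[2]).round(2))
s0=dict(np.load('pics/side0.npz')); P0=world(s0); f=s0['frame'].astype(int)
m=np.zeros(P.shape[:2],bool); m[145:175,385:420]=1
m&=(f[...,0]-f[...,2]>40)&(f[...,1]>120); p=P0[m]
c,n,k=plane(p,.004); print('wax0',len(p),k,c.round(3),n.round(2),'tilt',np.arccos(n[2]).round(2))
```

```text
wax 297 251 [0.583 0.303 0.036] [ 0.63 -0.07  0.77] tilt 0.69
wax0 135 120 [0.551 0.311 0.014] [-0.06  0.05  1.  ] tilt 0.07
```
Tilt 0.69! Near 0.8. Was 0 at start. Must reduce immediately & gently. Wax centre: initially (.551,.311,.014)?? hmm centroid of visible part; now (.583,.303,.036): raised 22 mm, at tilt .69. If resting on front edge: wax centre raise ≈ 41*sin(.69)-...=26-.. ok consistent: on front foot edge.

The wax plane says the pail is tipped about 0.69 rad forward on its front foot edge. The bail passed dead centre and now props it up. I'll pull the grip slowly back and slightly up, which straightens the linkage and lets the pail settle back.

Add to h.py:
```python
def wax(s,u0=370,u1=430,v0=140,v1=190):
    P=world(s); f=s['frame'].astype(int); rng=np.random.default_rng(0)
    m=np.zeros(P.shape[:2],bool); m[v0:v1,u0:u1]=1
    m&=(f[...,0]-f[...,2]>40)&(f[...,1]>120)&(P[...,2]>.006); 
    n,l,st,_=cv2.connectedComponentsWithStats(m.astype(np.uint8)); p=P[l==1+st[1:,4].argmax()]; best=None
    for _ in range(500):
        a=p[rng.choice(len(p),3,False)]; n=np.cross(a[1]-a[0],a[2]-a[0])
        n/=np.linalg.norm(n)+1e-12; k=abs((p-a[0])@n)<.004
        if best is None or k.sum()>best.sum(): best=k
    q=p[best]; c=q.mean(0); n=np.linalg.svd(q-c)[2][2]; n*=np.sign(n[2])
    print('wax',len(p),best.sum(),c.round(3),n.round(2),'tilt',np.arccos(n[2]).round(2))
```

>>> drive_effector --ticks "0,0.15,-0.05,0,0;0,0.3,-0.1,0,0;0,0.5,-0.15,0,0;0,0.7,-0.15,0,0;0,0.9,-0.15,0,0;0,1.1,-0.15,0,0;0,1.25,-0.15,0,0;0,1.25,-0.15,0,0"

```text
clock: 7.78
tool_pos: [0.5353, 0.3044, 0.1657]
orientation: [180.0, -0.0, -99.2]
force: [0.8, 0.7, -3.7]
opening: 0.0132
gripper_force: 30.0
```

Run:
```python
from h import *
s=snap('side'); wax(s); print(ctrl.get_obs()['tool_pos'])
c=s['frame'][60:190,320:470,::-1]; cv2.imwrite('pics/c3.png',cv2.resize(c,None,fx=4.5,fy=4.5,interpolation=2))
```

```text
wax 136 123 [0.53  0.316 0.015] [-0.03  0.02  1.  ] tilt 0.04
[0.53542129 0.30447205 0.16576341]
```

View pics/c3.png

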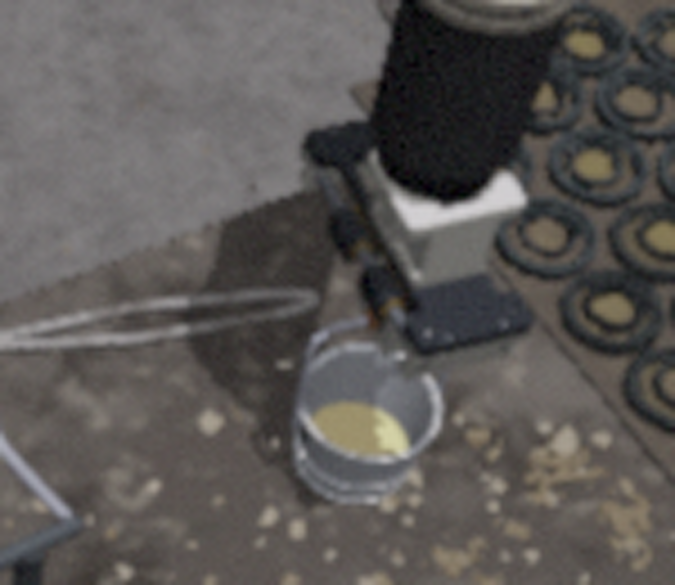

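The crop shows the pail upright again, rim centre at (370,400), bail upright above it at (375,320), and it is just off the bench. I lower it about 3 mm onto the bench and hold.

Converted, 0.003 m is 0.15, 0.0025 m is 0.125.

>>> drive_effector --ticks "0,0,0.05,0,0;0,0,0.1,0,0;0,0,0.125,0,0;0,0,0.15,0,0;0,0,0.15,0,0;0,0,0.15,0,0;0,0,0.15,0,0;0,0,0.15,0,0"

```text
clock: 8.82
tool_pos: [0.5366, 0.3046, 0.1647]
orientation: [-179.9, 0.1, -99.2]
force: [-1.5, -1.9, 8.0]
opening: 0.0129
gripper_force: 30.0
```

Run:
```python
from h import *
s=snap('side'); wax(s); s=snap('top'); P=world(s)
q=P[180:270,150:235].reshape(-1,3); q=q[(q[:,2]>.062)&(q[:,2]<.075)]; print(len(q),np.nanmin(q,0),np.nanmax(q,0))
o=ctrl.get_obs(); print(o['tool_pos'],o['force'])
```

```text
wax 124 113 [0.529 0.316 0.014] [-0.02  0.03  1.  ] tilt 0.04
139 [0.48955275 0.24682868 0.06222979] [0.58912216 0.3273402  0.07493084]
[0.53657507 0.30455229 0.16474704] [ 0.05125893 -1.66353864  7.93442263]
```

Units first: shifts go in units of 20 mm. So -0.03 m is -1.5, -0.1 m is -5.

>>> drive_effector --ticks "0,0,-0.1,0,0;0,0,-0.1,0,0;0,0,-0.1,0,0;0,0,-0.5,0,0;0,0,-1.5,0,0;0,0,-2.75,0,0;0,0,-4,0,0;0,0,-5,0,0"

```text
clock: 9.93
tool_pos: [0.5355, 0.3045, 0.2643]
orientation: [-180.0, 0.0, -99.2]
force: [-0.2, 0.2, -2.9]
opening: 0.0131
gripper_force: 30.0
```

>>> drive_effector --ticks "0,0,-0.6,0,0;0,0,-0.9,0,0;0,0,-0.9,0,0;0,0,-0.9,0,0"

```text
clock: 10.42
tool_pos: [0.5352, 0.3043, 0.28]
orientation: [179.9, -0.1, -99.2]
force: [0.6, -0.5, -2.9]
opening: 0.0128
gripper_force: 30.0
```

Run:
```python
from h import *
s=snap('side'); wax(s,340,460,90,200)
plan([(.478,-.0357,.281,-86.6)])
a=np.linspace(0,1,13)[1:]; p0=ctrl.get_obs()['tool_pos']; print(p0)
```

```text
wax 127 123 [0.523 0.319 0.129] [-0.04  0.04  1.  ] tilt 0.06
[0.3447, 0.0019, -0.001] -12.6
[0.53526231 0.30426485 0.28004951]
```

>>> drive_effector --ticks "0.5,0,0,0,0;1.75,0,0,-1,0;3.25,0,0,-3,0;4.75,0,0,-5,0;6.25,0,0,-7,0;7.75,0,0,-9,0;9.25,0,0,-11,0;10.75,0.05,0,-12.6,0"

```text
clock: 11.48
tool_pos: [0.4994, 0.0909, 0.2809]
orientation: [180.0, -0.0, -86.6]
force: [0.3, -1.2, -2.8]
opening: 0.0132
gripper_force: 30.0
```

>>> drive_effector --ticks "1.5,0.35,0,0,0;3,0.7,0,0,0;4.25,1,0,0,0;5.25,1.25,0,0,0;5.75,1.4,0,0,0;6.1,1.45,0,0,0;6.25,1.45,0,0,0;6.25,1.45,0,0,0"

```text
clock: 12.48
tool_pos: [0.4786, -0.0339, 0.2809]
orientation: [180.0, 0.0, -86.6]
force: [-0.4, 1.4, -3.0]
opening: 0.013
gripper_force: 30.0
```

Run:
```python
from h import *
s=snap('side'); wax(s,240,420,90,230)
c=s['frame'][60:260,200:440,::-1]; cv2.imwrite('pics/c4.png',cv2.resize(c,None,fx=3,fy=3,interpolation=2))
plan([(.478,-.0357,.281,-86.6),(.553,-.0312,.281,-86.6)])
```

```text
wax 172 162 [ 0.463 -0.027  0.13 ] [0.01 0.   1.  ] tilt 0.01
[0.0019, 0.0007, -0.0001] -0.0
[0.0019, -0.0744, -0.0001] -0.0
```

View pics/c4.png

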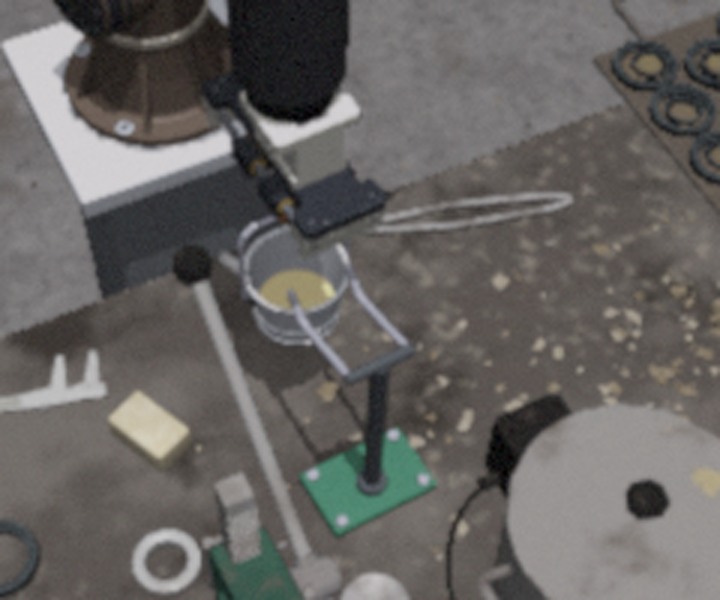

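The crop shows the pail hanging upright in front of the prongs, rim at (295,265). The prong tips at (290,295) and (350,270) point into the bail opening, below the wire. Next I move in over the seat.

Converted, 0.002 m is 0.1, -0.0745 m is -3.725.

>>> drive_effector --ticks "0.1,-0.3,0,0,0;0.1,-0.9,0,0,0;0.1,-1.6,0,0,0;0.1,-2.3,0,0,0;0.1,-2.9,0,0,0;0.1,-3.4,0,0,0;0.1,-3.725,0,0,0;0.1,-3.725,0,0,0"

```text
clock: 13.52
tool_pos: [0.5532, -0.0317, 0.2808]
orientation: [180.0, -0.0, -86.6]
force: [0.8, -0.4, -3.7]
opening: 0.0134
gripper_force: 30.0
```

>>> drive_effector --ticks "0,0,0.4,0,0;0,0,1,0,0;0,0,1.6,0,0;0,0,2,0,0;0,0,2.25,0,0;0,0,2.4,0,0;0,0,2.4,0,0;0,0,2.4,0,0"

```text
clock: 14.52
tool_pos: [0.5531, -0.0317, 0.2333]
orientation: [-180.0, 0.0, -86.6]
force: [0.3, 0.7, -3.0]
opening: 0.0131
gripper_force: 30.0
```

Run:
```python
from h import *
s=snap('side'); wax(s,240,420,90,230); print(ctrl.get_obs()['tool_pos'])
c=s['frame'][60:260,200:440,::-1]; cv2.imwrite('pics/c5.png',cv2.resize(c,None,fx=3,fy=3,interpolation=2))
```

```text
wax 140 129 [ 0.542 -0.036  0.083] [-0.02  0.05  1.  ] tilt 0.06
[ 0.55313733 -0.03166707  0.23331007]
```

View pics/c5.png

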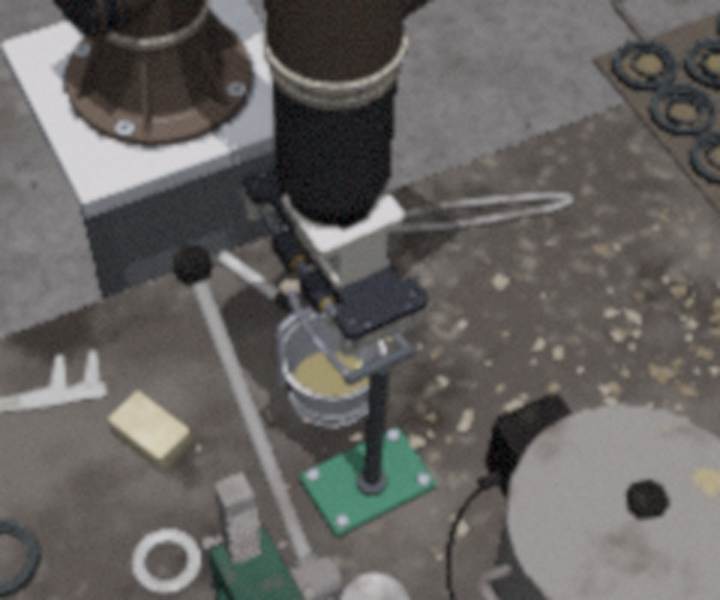

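The crop shows the pail under the prongs at (330,365), with the wire just above the seat between tips and bar. The weight is still on the gripper, so I lower the last few millimetres.

>>> drive_effector --ticks "0,0,0.075,0,0;0,0,0.15,0,0;0,0,0.225,0,0;0,0,0.225,0,0;0,0,0.225,0,0"

```text
clock: 15.2
tool_pos: [0.5532, -0.0317, 0.2287]
orientation: [-180.0, -0.0, -86.6]
force: [0.8, 0.0, -0.5]
opening: 0.0131
gripper_force: 30.0
```

>>> drive_effector --ticks "0,0,0,0,0.018;0,0,0,0,0.025;0,0,0,0,0.035;0,0,0,0,0.04;0,0,0,0,0.04;0,0,0,0,0.04"

```text
clock: 15.95
tool_pos: [0.5529, -0.0317, 0.2285]
orientation: [180.0, 0.0, -86.6]
force: [0.1, -0.6, 0.5]
opening: 0.04
gripper_force: 0.0
```

>>> drive_effector --ticks "0,0,-0.25,0,0.04;0,0,-0.75,0,0.04;0,0,-1.5,0,0.04;0,0,-2.5,0,0.04;0,0,-4,0,0.04;0,0,-5.5,0,0.04;0,2,-6.5,0,0.04;0,4.5,-6.5,0,0.04"

```text
clock: 16.95
tool_pos: [0.4633, -0.037, 0.3607]
orientation: [-179.8, 0.0, -86.6]
force: [-1.2, 0.2, 1.1]
opening: 0.04
gripper_force: 0.0
```

Run:
```python
from h import *
s=snap('side'); wax(s,240,420,90,230); P=world(s)
f=s['frame'].astype(int); m=np.zeros(P.shape[:2],bool); m[130:185,280:345]=1
m&=(f[...,0]-f[...,2]>50)&(P[...,2]>.19)&(P[...,2]<.26); print('roller',m.sum(),P[m].mean(0))
c=s['frame'][60:260,200:440,::-1]; cv2.imwrite('pics/c6.png',cv2.resize(c,None,fx=3,fy=3,interpolation=2)); print(ctrl.get_obs()['tool_pos'],ctrl.get_obs()['force'])
```

```text
wax 157 149 [ 0.542 -0.034  0.078] [0.01 0.02 1.  ] tilt 0.02
roller 42 [ 0.55679218 -0.03108519  0.22503246]
[ 0.45736393 -0.0379481   0.36082248] [-8.48528372 -0.95153664 -3.81272412]
```

View pics/c6.png

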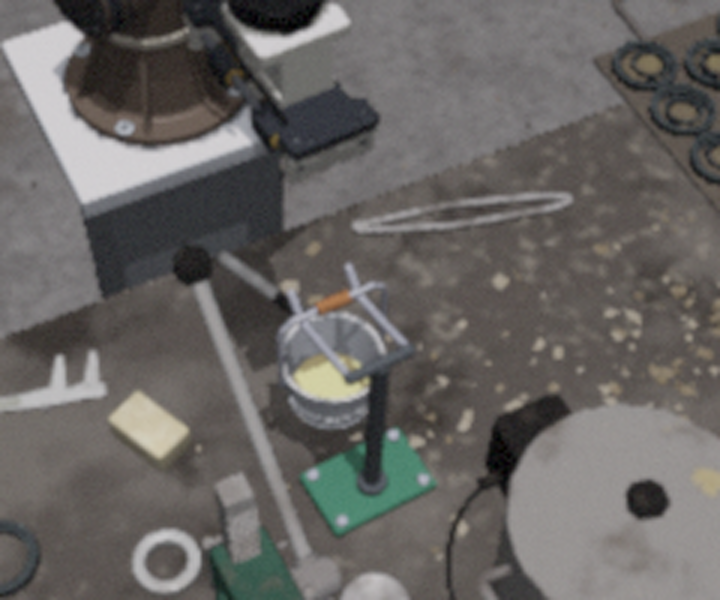

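The crop shows the pail hanging upright, its wire across both prongs with the roller at (335,300) midway between them, and the gripper well clear. I let it settle, check, and hand in.

>>> drive_effector --ticks "0,0,0,0,0.04;0,0,0,0,0.04;0,0,0,0,0.04;0,0,0,0,0.04;0,0,0,0,0.04;0,0,0,0,0.04;0,0,0,0,0.04;0,0,0,0,0.04"

```text
clock: 18.0
tool_pos: [0.4631, -0.037, 0.3585]
orientation: [-180.0, 0.0, -86.6]
force: [0.2, 0.0, -0.7]
opening: 0.0403
gripper_force: 0.0
```

Run:
```python
from h import *
s=snap('side'); wax(s,240,420,90,230)
print(ctrl.close_job())
```

```text
wax 154 149 [ 0.542 -0.035  0.078] [-0.01  0.04  1.  ] tilt 0.05
the job is handed in; nothing more can be done
None
```

The job is handed in, with no verdict shown: the pail hangs upright and still on both prongs with the gripper clear. While I raised the handle the pail tipped to about 0.69 rad (fail limit 0.8); I lifted it slightly to right it and set it back on the bench with the handle upright before hanging it.

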